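# Load the sterilising tray with tip boxes and a glass bottle

### The job

Load the steel tray for the autoclave: in its larger bay, stack the three closed pipette-tip boxes with the largest at the bottom and the smallest on top, each lying lengthwise along the one beneath, centred and square on it, and in the smaller bay gently stand the round glass bottle upright. The open, part-used tip box, the square plastic bottle and the microtube rack do not go in the autoclave: leave them standing where they are.

Things in the scene. Friction and masses are not known exactly. Their poses are not given: they have to be found in the camera images.
- tray: Steel tray, fixed, 158 (x) x 246 (y) x 36 mm high, walls and floor 4 mm; origin at the centre of its underside, bay floors at z = 4. A 33 mm high cross wall parallel to x at y = 11 to 15 makes two bays, each x -75 to 75 inside: the larger y -119 to 11 (centre -54), the smaller y 15 to 119 (centre +67). Its y points roughly to the robot's left.
- box_large_c (a point): Closed pipette-tip box, the largest of the three: 110 long x 66 wide x 92 mm high, straight-sided with a flat top, grey-blue ribbed tub below and frosted see-through lid on, tips showing through it. Rigid, about 170 g, loose, flat on the bench; length along its x, width along y, z up. This point is its centre, 46 mm above its underside.
- box_medium_c (a point): Closed pipette-tip box, the middle one of the three: 90 long x 48 wide x 62 mm high, straight-sided with a flat top, grey-blue ribbed tub below and frosted see-through lid on, tips showing through it. Rigid, about 110 g, loose, flat on the bench; length along its x, width along y, z up. This point is its centre, 31 mm above its underside.
- box_small_c (a point): Closed pipette-tip box, the smallest of the three: 66 long x 31 wide x 44 mm high, straight-sided with a flat top, grey-blue ribbed tub below and frosted see-through lid on, tips showing through it. Rigid, about 60 g, loose, flat on the bench; length along its x, width along y, z up. This point is its centre, 22 mm above its underside.
- bottle_glass_c (a point): Round clear-glass laboratory bottle with a round grey screw cap, about 110 g, 91 mm high: body 46 mm across up to 54 mm height, then a shoulder and a cap 36 mm across from 71 to 91 mm. Stands upright and loose on the bench. This point is on its axis, 45.5 mm above its underside; z up along the axis.
- box_open_c (a point): Look-alike, stays: tip box without a lid and partly used up (some tips gone, dark empty holes), grey-blue tub 90 x 48 x 37 mm high, loose. This point is its centre, 18.6 mm above its underside; x along its length.
- bottle_plastic_c (a point): Look-alike, stays: opaque white plastic bottle with square body 60 x 60 mm, 106 mm high, with a small round grey cap, loose. This point is on its axis, 53 mm above its underside.
- tube_rack_c (a point): Look-alike, stays: low grey-blue microtube rack, 110 (x) x 70 (y) x 28 mm high, with 8 x 5 round wells, some holding small white-lidded tubes, loose. This point is its centre, 14 mm above its underside.
Things that resemble listed ones, but are neither listed nor needed, are in the scene too. Leave any red look-alike of the part that bears tube_rack_c alone.

How it is judged:
At the end, for the whole second after the job is handed in: Large box flat in the larger bay, middle box flat on it, small box on that, each within 10 mm along, 7 mm across and 0.12 rad of the one below; glass bottle upright in the smaller bay; all released and at rest; the three look-alikes upright and within 25 mm of their start (x of box_large_c in the frame of tray between -0.06 and 0.06 m and y of box_large_c in the frame of tray between -0.105 and -0.003 m and z of box_large_c in the frame of tray between 0.045 and 0.055 m and angle between each of box_large_c, box_medium_c, box_small_c, bottle_glass_c's own z axis and vertical below 0.05 rad and x of box_medium_c in the frame of box_large_c between -0.01 and 0.01 m and y of box_medium_c in the frame of box_large_c between -0.007 and 0.007 m and z of box_medium_c in the frame of box_large_c between 0.073 and 0.081 m and angle between the x axis of box_medium_c and the x axis of box_large_c, either way round below 0.12 rad and x of box_small_c in the frame of box_medium_c between -0.01 and 0.01 m and y of box_small_c in the frame of box_medium_c between -0.007 and 0.007 m and z of box_small_c in the frame of box_medium_c between 0.049 and 0.057 m and angle between the x axis of box_small_c and the x axis of box_medium_c, either way round below 0.12 rad and x of bottle_glass_c in the frame of tray between -0.06 and 0.06 m and y of bottle_glass_c in the frame of tray between 0.022 and 0.112 m and z of bottle_glass_c in the frame of tray between 0.0445 and 0.0545 m and linear speed of each of box_large, box_medium, box_small, bottle_glass below 0.02 m/s and angular speed of each of box_large, box_medium, box_small, bottle_glass below 0.2 rad/s and distance of each of box_open_c, bottle_plastic_c, tube_rack_c from where it was at the start of the episode below 0.025 m and angle between each of box_open_c, bottle_plastic_c, tube_rack_c's own z axis and vertical below 0.15 rad); the robot touches nothing.
It fails at once if the open, part-used tip box is pushed about or tipped (distance of box_open_c from where it was at the start of the episode above 0.025 m or angle between box_open_c's own z axis and vertical above 0.5 rad).
It fails at once if the square plastic bottle is pushed about or tipped (distance of bottle_plastic_c from where it was at the start of the episode above 0.025 m or angle between bottle_plastic_c's own z axis and vertical above 0.5 rad).
It fails at once if the microtube rack is pushed about or tipped (distance of tube_rack_c from where it was at the start of the episode above 0.025 m or angle between tube_rack_c's own z axis and vertical above 0.5 rad).
It fails at once if the glass bottle is banged into the tray (over 50 N) (contact force between bottle_glass and tray above 50 N).
It fails at once if the glass bottle is knocked over (angle between bottle_glass_c's own z axis and vertical above 0.8 rad).
It also fails if it takes over 102 s, if anything falls off the work surface, if the arm or the gripper's body presses on something with over 40 N, if the wrist force passes 120 N, or if a joint passes its speed limit or range.

### The arm

A 6-joint arm with a two-finger parallel gripper is mounted at the origin on the work surface. World frame = base frame: x ahead of the robot, y to its left, z up, the work surface at z = 0. Lengths are in m, angles in rad, forces in N, time in s.
With the tool pointing down it reaches from about 0.325 to 0.9 m from the base axis. Payload 6.1 kg.
Tool frame: the origin (TCP) lies at the very end of the fingers, on their centre line; the grasp point (between the pads) lies 19 mm behind it (r.grip_depth is the x of the grasp point in the tool frame, in m); x points along the fingers, z is the direction in which the jaws open and shut, and the axes are right-handed (so a half turn about x gives the same grasp; the last joint's range is limited). The gripper opens to 85 mm and grips with 20 to 120 N. Pads are 22 mm wide; open, the fingers measure 114 mm over their backs; the gripper's body (76 mm by 85 mm) begins 54 mm behind the grasp point. The pads swing forward as they close: fully open they stand 13 mm farther back than shut.
Start: joints at [1.081, 0.22, 1.526, -0, 1.395, -0.126], TCP at [0.222, 0.584, 0.231] pointing down, gripper open.
Joint ranges: [-2.98, 2.98], [-0.91, 2.08], [0.09, 2.57], [-1.24, 4.39], [0.2, 2.65], [-2.68, 2.68]. Speed limits (rad/s): [2.57, 2.57, 3.01, 3.14, 3.14, 3.14].

### API

Orientations are given as a unit quaternion [w, x, y, z].
In Python, from cell import r gives the robot as it stands. The module is installed in compiled form; this text tells all that it offers.
- The arm moves only by the shell command python3 -m handwheel 'ROWS' [FORCE]. ROWS is JSON, a list of rows, each a list of 3 entries, a list of its own where there are three numbers: the shift along the world's x, y, z in mm, then the turn about the world's z in rad, then the finger opening in mm, from 0 to 85.4. A call has 1 to 5 rows; each row shifts and turns the pose as measured when the row begins; what a row does not reach is not made up. A row lasts 1/8 s, in which the tool goes at most 62.5 mm and 10.7 degrees, less where a joint would pass 70% of its speed; a pose out of reach is approached as far as the arm can. A call is refused whole if a number of a shift passes 62.5 or a number of a turn 0.188, either way. A call with a gripper value outside its range is refused whole. The fingers move at their own pace and stop on an object; FORCE is the grip in N (left out, the last holds). Time passes only in rows, so rows that do not move let the fingers close. It gives the time, the measured TCP pose, the force and the opening at its end, in the units of the state.
- r.read_state(): the state, without advancing time (a new reading comes with each control period).
- r.grab_frame(name): name is "scene" or "top" or "wrist"; returns (picture, depth): 420x560x3 uint8, red, green, blue; 420x560 float32, m along the optical axis (not along the pixel's ray), 0 where there is no reading.
- r.get_calibration(name): a dict with "mtx" (3x3 intrinsics, pixels), "k1" (the pictures are not rectified: a ray, as slopes to the right and down, at radius r is drawn at 1 + k1 r^2 times it, then the intrinsics apply), "view" (4x4, takes a point from world to camera coordinates). Camera axes: x right, y down, z forward; pixel columns grow to the right and rows downward; lengths in m; the calibration is good to about 2 mm. A picture is of the moment at which its call begins: read the wrist's pose just before it. get_calibration takes no time and is no camera call; for the wrist camera it gives the pose at the moment of the call.
- r.finish_job(): hands the job in, once; it reports no verdict.
The state is a dict: "clock": time; "joints": joint angles; "dq": joint speeds; "joint_efforts": joint torques, N m; "position": TCP position; "ee_rot": TCP orientation; "force": force on the tool from outside, world axes, zero at the start; "ft_torque": the same for the moment, N m; "opening": opening from 0.0 (shut) to 1.0 (fully open).
Only numpy, scipy, OpenCV 4.12 (cv2) and the standard library are available. Lean on these libraries where they do the work, as an engineer would, in place of code of your own. Each camera call takes 0.05 s, during which the arm holds its last target.

## Working session

There is one attempt and no reset: what is moved stays moved. The work goes in short steps, Python scripts to look and compute and a shell command to move; the robot and the scene stay as the last step left them, time stands still between calls to the robot, and variables do not carry over. Pictures are saved under pics/ and viewed, and the job is handed in when it is done.

```bash
mkdir -p pics; python3 - <<'E'
from cell import r
import cv2,numpy as np
print(r.read_state())
for n in("scene","top","wrist"):
    p,d=r.grab_frame(n); cv2.imwrite(f"pics/{n}0.png",p[:,:,::-1]); np.save(f"pics/{n}0.npy",d)
    np.save(f"pics/{n}0rgb.npy",p)
    c=r.get_calibration(n);print(n,c["mtx"].tolist(),c["k1"],np.round(c["view"],4).tolist())
    print((d==0).mean(),d.min(),d.max())
E
```

```text
{'clock': 0.0, 'joints': array([ 1.08089795e+00,  2.21221883e-01,  1.52761270e+00,  1.50392699e-06,
        1.39470107e+00, -1.26105806e-01]), 'dq': array([ 0.00020352,  0.00051045, -0.00039087,  0.00118598,  0.00031839,
       -0.00098597]), 'joint_efforts': array([-1.20024652e-03, -4.96888876e+01, -3.89399421e+01, -3.37962238e-04,
        1.09974176e-02, -2.39058130e-05]), 'position': array([0.22210766, 0.5835555 , 0.23020103]), 'ee_rot': array([ 0.58158805, -0.40161867,  0.58280883,  0.40098833]), 'force': array([-0.37568124, -1.07737074, -0.01494545]), 'ft_torque': array([-0.04190074, -0.00964255, -0.04806892]), 'opening': 0.9979062275087014}
scene [[383.01478471542083, 0.0, 281.3113709201558], [0.0, 383.01478471542083, 206.31584392227703], [0.0, 0.0, 1.0]] -0.048755138942530286 [[0.6471, 0.7624, 0.0041, -0.2857], [0.6343, -0.5353, -0.5578, -0.2693], [-0.4231, 0.3635, -0.83, 1.0835], [0.0, 0.0, 0.0, 1.0]]
0.00423469387755102 0.0 2.8751366
top [[534.3041070387715, 0.0, 282.96894646977955], [0.0, 534.3041070387715, 210.4720249112172], [0.0, 0.0, 1.0]] -0.16980319450689751 [[-0.0814, -0.9967, -0.0013, 0.0145], [-0.9763, 0.08, -0.201, 0.4521], [0.2004, -0.0151, -0.9796, 1.1657], [0.0, 0.0, 0.0, 1.0]]
0.003996598639455782 0.0 2.238151
wrist [[340.54598898580053, 0.0, 281.0510401822612], [0.0, 340.54598898580053, 209.66543945920162], [0.0, 0.0, 1.0]] -0.059556313864461995 [[0.356, 0.9345, -0.0015, -0.6246], [0.8837, -0.3362, 0.3255, -0.0407], [0.3037, -0.1172, -0.9455, 0.382], [0.0, 0.0, 0.0, 1.0]]
0.004187925170068027 0.0 1.4777226
```

View pics/scene0.png

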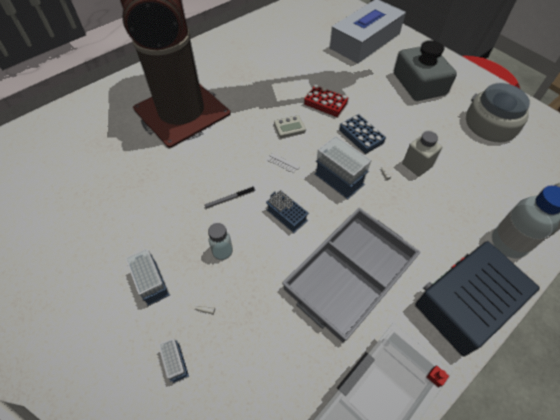

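View pics/top0.png

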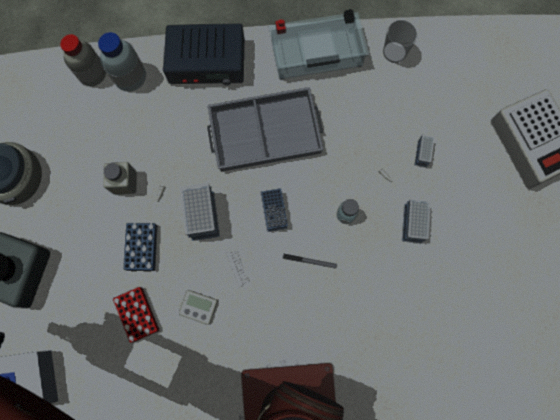

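View pics/wrist0.png

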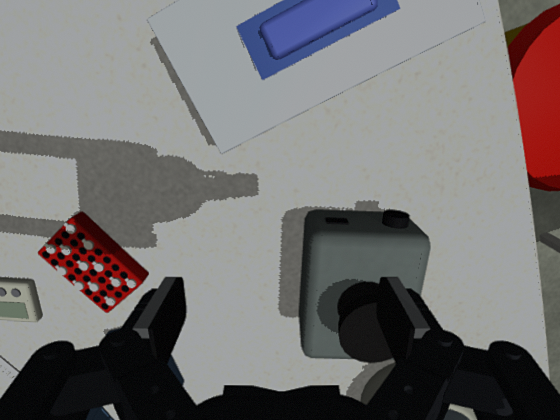

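The top view shows the tray around px (265,130), large box (200,210), open box (275,210), glass bottle (348,211), medium box (417,222), small box (425,151), plastic bottle (117,178) and rack (140,247). Next I measure their top faces.

```bash
cat > h.py <<'E'
from cell import r
import cv2,numpy as np
def cloud(name,d,c=None):
    c=c or r.get_calibration(name)
    v,u=np.mgrid[:420,:560]
    n=cv2.undistortPoints(np.stack([u.ravel(),v.ravel()],1).astype(np.float64).reshape(-1,1,2),c["mtx"],np.array([c["k1"],0,0,0,0.])).reshape(-1,2)
    P=np.c_[n,np.ones(len(n))]*d.reshape(-1,1)
    V=c["view"]; W=(P-V[:3,3])@V[:3,:3]
    W[d.ravel()==0]=np.nan
    return W.reshape(420,560,3)
def rect(pts):
    (cx,cy),(a,b),t=cv2.minAreaRect((pts[:,:2]*1000).astype(np.float32))
    if a<b:a,b,t=b,a,t+90
    t=(t+90)%180-90
    return np.round([cx,cy,a,b,np.radians(t)],3)
E
python3 - <<'E'
from h import *
for n,boxes in (("top",dict(large=(175,175,232,250,.092),open=(255,180,295,235,.037),bot=(330,190,368,230,.091),med=(398,193,440,248,.062),small=(410,130,442,172,.044),plas=(98,155,138,200,.106),rack=(115,215,165,280,.028),tray=(200,80,332,175,.036))),):
    d=np.load(f"pics/{n}0.npy");W=cloud(n,d)
    print("table",np.nanmedian(W[300:340,400:450,2]),np.nanmedian(W[180:200,220:250,2]))
    for k,(u0,v0,u1,v1,h) in boxes.items():
        w=W[v0:v1,u0:u1].reshape(-1,3);w=w[~np.isnan(w[:,0])]
        s=w[abs(w[:,2]-h)<.006]
        m=w[w[:,2]>.012]
        print(k,len(s),rect(s),np.round(np.median(s[:,2]),4),"all",rect(m), m[:,2].max())
E
```

```text
table 0.000363115260082989 0.00040706164872567925
large 1449 [4.63677e+02 1.66484e+02 1.09980e+02 6.63160e+01 7.20000e-02] 0.0925 all [4.62656e+02 1.66155e+02 1.12195e+02 6.68050e+01 7.40000e-02] 0.1008035146336953
open 672 [ 4.60295e+02 -6.03000e-01  9.13180e+01  4.79420e+01  8.90000e-02] 0.0367 all [ 4.60279e+02 -6.05000e-01  9.13490e+01  4.79420e+01  8.90000e-02] 0.052274373765893035
bot 214 [ 439.274 -168.774   36.307   34.4      1.276] 0.0912 all [ 436.697 -166.99    45.72    40.404    1.157] 0.09736133712196474
med 823 [ 4.04590e+02 -3.26807e+02  9.06710e+01  5.05320e+01 -1.81000e-01] 0.0621 all [ 4.04050e+02 -3.25442e+02  9.18860e+01  5.11550e+01 -2.18000e-01] 0.06902485436316856
small 338 [ 5.74713e+02 -3.70790e+02  6.72620e+01  3.28570e+01 -2.92000e-01] 0.0443 all [ 5.73900e+02 -3.70545e+02  6.89590e+01  3.28570e+01 -2.92000e-01] 0.05091583841666575
plas 224 [ 5.60665e+02  3.53435e+02  3.78040e+01  3.73800e+01 -4.61000e-01] 0.106 all [560.998 352.07   63.796  61.705  -1.565] 0.11317845861035405
rack 1339 [ 3.99891e+02  3.15194e+02  1.09453e+02  7.14710e+01 -1.04000e-01] 0.0269 all [ 3.99936e+02  3.15749e+02  1.10738e+02  7.33390e+01 -9.40000e-02] 0.036346089059020294
tray 1219 [693.557   9.145 265.445 232.805  -1.461] 0.0366 all [695.041   9.032 271.17  236.304  -1.467] 0.04445600904668115
```

```bash
python3 - <<'E'
from h import *
from scipy.spatial.transform import Rotation as R
d=np.load("pics/top0.npy");W=cloud("top",d)
z=W[...,2]; m=np.zeros(z.shape,np.uint8)
m[80:175,200:332]=((z>.029)&(z<.042))[80:175,200:332]
n,l,st,ce=cv2.connectedComponentsWithStats(m)
k=1+np.argmax(st[1:,4]);print(st[k]); p=W[l==k]; print(rect(p))
cv2.imwrite("pics/tm.png",cv2.resize((l==k)[70:180,190:340].astype(np.uint8)*255,None,fx=4,fy=4,interpolation=0))
# wall lines: fit long outer edges
s=r.read_state();q=s["ee_rot"];M=R.from_quat([q[1],q[2],q[3],q[0]]).as_matrix()
print(np.round(M,3),"jaw yaw",np.arctan2(M[1,2],M[0,2]),s["joints"][[0,5]])
E
```

```text
[ 207   87  116   82 1180]
[660.271   4.985 252.644 165.826  -1.462]
[[-0.001 -0.935  0.356]
 [-0.001  0.356  0.935]
 [-1.     0.    -0.002]] jaw yaw 1.206978072846769 [ 1.08089694 -0.12607901]
```

View pics/tm.png

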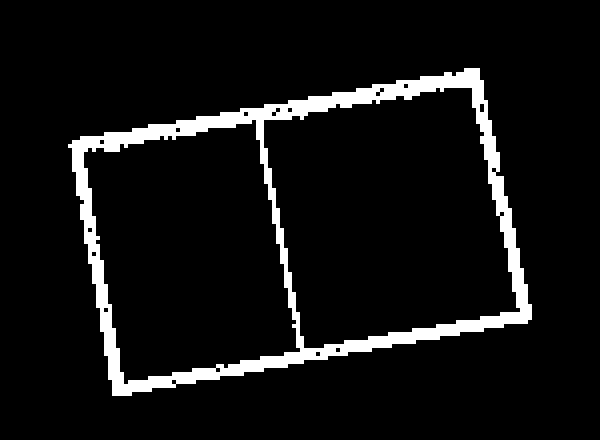

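Tray centre is about (659,5) with yaw 0.109, so the bay targets are large (665,-49) and small (651,75). I place the bottle first, before anything tall stands nearby.

```bash
python3 -m handwheel '[[[17,-60,0],-0.183,85],[[17,-60,0],-0.183,85],[[17,-60,0],-0.183,85],[[17,-60,0],-0.183,85],[[17,-60,0],-0.183,85]]' 40
```

```text
clock: 0.78
position: [0.3052, 0.2822, 0.2267]
ee_rot: [0.699, -0.097, 0.702, 0.095]
force: [0.3, -0.5, -0.3]
opening: 0.997
```

```bash
python3 -m handwheel '[[[17,-60,0],-0.167,70],[[17,-60,0],0,70],[[17,-60,0],0,70],[[17,-60,0],0,70],[[17,-60,0],0,70]]'; python3 -m handwheel '[[[17,-60,-10],0,70],[[17,-60,-20],0,70],[[16,-31,-30],0,70],[[0,0,0],0,70]]';
```

```text
clock: 1.4
position: [0.3883, -0.0192, 0.227]
ee_rot: [0.706, -0.035, 0.706, 0.035]
force: [1.8, 0.2, 0.2]
opening: 0.817
clock: 1.9
position: [0.4371, -0.1725, 0.1676]
ee_rot: [0.707, -0.033, 0.705, 0.032]
force: [-0.1, 0.2, 0.8]
opening: 0.819
```

```bash
python3 - <<'E'
from h import *
print(r.read_state()["position"],r.read_state()["opening"])
p,d=r.grab_frame("wrist"); cv2.imwrite("pics/w1.png",p[:,:,::-1]);W=cloud("wrist",d)
z=W[...,2];m=((z>.086)&(z<.097)).astype(np.uint8)
n,l,st,ce=cv2.connectedComponentsWithStats(m)
for k in range(1,n):
    if st[k,4]>300: print(st[k],rect(W[l==k]))
E
```

```text
[ 0.43707928 -0.17254805  0.16758019] 0.8185264926054748
[ 257  187   54   52 2124] [ 4.37860e+02 -1.65946e+02  3.70620e+01  3.61790e+01  2.30000e-02]
```

View pics/w1.png

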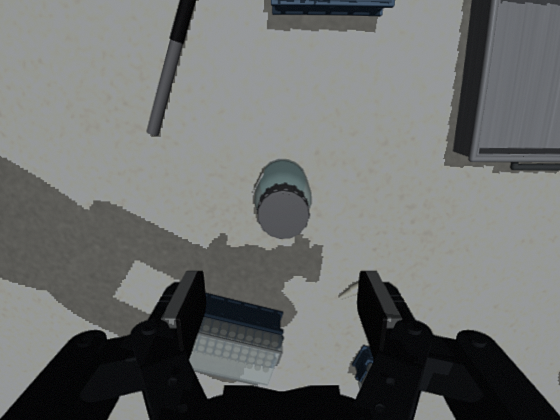

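Wrist view: cap at px (283,213), which gives (438,-166), about 3 mm from the top-camera figure. Descending.

```bash
python3 -m handwheel '[[[1,5,-40],0,70],[[0,0,-50],0,70],[[0,0,-30],0,70],[[0,0,-17],0,70]]'; python3 -m handwheel '[[[0,0,0],0,30],[[0,0,0],0,30],[[0,0,0],0,30],[[0,0,0],0,30]]' 30
```

```text
clock: 2.45
position: [0.4423, -0.1652, 0.0353]
ee_rot: [0.712, -0.037, 0.701, 0.031]
force: [0.2, -0.3, 0.6]
opening: 0.82
clock: 2.95
position: [0.4439, -0.1639, 0.0387]
ee_rot: [0.713, -0.039, 0.699, 0.031]
force: [-0.3, 0.1, -0.6]
opening: 0.523
```

```bash
python3 -m handwheel '[[[0,0,25],0,30],[[0,0,35],0,30],[[0,0,25],0,30]]'; python3 -m handwheel '[[[30,30,0],0,30],[[40,46,0],0,30],[[45,52,0],0,30],[[45,52,0],0,30],[[30,36,0],0,30]]'
```

```text
clock: 3.32
position: [0.4423, -0.1631, 0.1248]
ee_rot: [0.712, -0.038, 0.701, 0.032]
force: [1.5, -0.4, -0.9]
opening: 0.52
clock: 3.95
position: [0.6298, 0.0437, 0.1314]
ee_rot: [0.716, -0.037, 0.697, 0.027]
force: [0.6, -0.8, -1.3]
opening: 0.525
```

```bash
cat > st.py <<'E'
from h import *
from scipy.spatial.transform import Rotation as R
def st():
    s=r.read_state();q=s["ee_rot"];M=R.from_quat([q[1],q[2],q[3],q[0]]).as_matrix()
    print("t",round(s["clock"],2),"p",np.round(s["position"]*1000,1),"jaw",round(np.arctan2(M[1,2],M[0,2]),3),"tilt xy",np.round(M[:2,0],3),"F",np.round(s["force"],1),"open",round(s["opening"]*85.4,1),"jawz",round(M[2,2],3))
if __name__=="__main__": st()
E
python3 st.py; python3 -m handwheel '[[[0,0,0],0,30]]'>/dev/null; python3 st.py;python3 -m handwheel '[[[0,0,0],0,30]]'>/dev/null; python3 st.py
```

```text
t 3.95 p [629.8  43.7 131.4] jaw 0.091 tilt xy [ 0.028 -0.013] F [ 0.6 -0.8 -1.3] open 44.8 jawz 0.027
t 4.08 p [631.3  46.5 131.6] jaw 0.094 tilt xy [ 0.029 -0.012] F [-0.1 -0.8 -2.2] open 44.4 jawz 0.028
t 4.2 p [631.   46.4 131.3] jaw 0.095 tilt xy [ 0.028 -0.013] F [-0.   0.5 -0.8] open 44.3 jawz 0.027
```

```bash
python3 -m handwheel '[[[10,14,0],0.014,30],[[10,14,-10],0,30],[[0,0,-25],0,30],[[0,0,-20],0,30],[[0,0,-14],0,30]]'; python3 st.py; python3 - <<'E'
from h import *
p,d=r.grab_frame("scene"); cv2.imwrite("pics/s1.png",cv2.resize(p[180:360,230:450,::-1],None,fx=3,fy=3))
E
```

```text
clock: 4.82
position: [0.6531, 0.0748, 0.0609]
ee_rot: [0.717, -0.042, 0.695, 0.032]
force: [-0.8, 0.2, -0.6]
opening: 0.519
t 4.83 p [653.1  74.8  60.9] jaw 0.106 tilt xy [ 0.032 -0.012] F [-0.8  0.2 -0.6] open 44.3 jawz 0.03
```

View pics/s1.png

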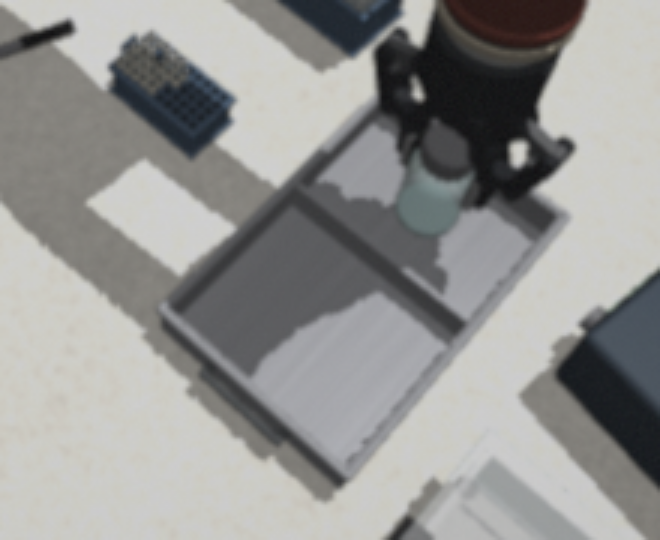

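Bottle (crop px (435,185)) hangs over the middle of the smaller bay. Lowering gently.

```bash
python3 -m handwheel '[[[0,0,-6],0,30],[[0,0,-5],0,30],[[0,0,-3],0,30]]'; python3 st.py;python3 -m handwheel '[[[0,0,-2],0,30],[[0,0,0],0,30]]'>/dev/null; python3 st.py
```

```text
clock: 5.25
position: [0.6523, 0.0745, 0.0444]
ee_rot: [0.716, -0.042, 0.696, 0.032]
force: [-0.3, -0.2, -0.4]
opening: 0.517
t 5.25 p [652.3  74.5  44.4] jaw 0.105 tilt xy [ 0.03  -0.012] F [-0.3 -0.2 -0.4] open 44.2 jawz 0.028
t 5.5 p [652.7  74.4  43. ] jaw 0.105 tilt xy [ 0.031 -0.012] F [-0.5  1.  -0.2] open 44.3 jawz 0.029
```

```bash
for i in 1; do python3 -m handwheel '[[[0,0,-1.5],0,30]]'>/dev/null; python3 st.py;python3 -m handwheel '[[[0,0,-1.5],0,30]]'>/dev/null; python3 st.py; done
```

```text
t 5.62 p [653.2  74.4  42. ] jaw 0.105 tilt xy [ 0.032 -0.012] F [ 0.6 -0.  -0.6] open 44.5 jawz 0.03
t 5.75 p [653.3  74.4  40.6] jaw 0.105 tilt xy [ 0.032 -0.012] F [-0.2 -0.3 -0.9] open 44.8 jawz 0.031
```

```bash
python3 -m handwheel '[[[0,0,-1.5],0,30]]'>/dev/null; python3 st.py;python3 -m handwheel '[[[0,0,-1.5],0,30]]'>/dev/null; python3 st.py;  python3 - <<'E'
from h import *
p,d=r.grab_frame("scene"); cv2.imwrite("pics/s2.png",cv2.resize(p[200:280,330:450,::-1],None,fx=6,fy=6))
E
```

```text
t 5.88 p [653.5  74.3  40.2] jaw 0.105 tilt xy [ 0.032 -0.012] F [-5.4 -0.6 11.5] open 44.5 jawz 0.031
t 6.0 p [653.6  74.2  40.3] jaw 0.105 tilt xy [ 0.032 -0.013] F [-5.3 -0.3 10.8] open 44.8 jawz 0.031
```

View pics/s2.png

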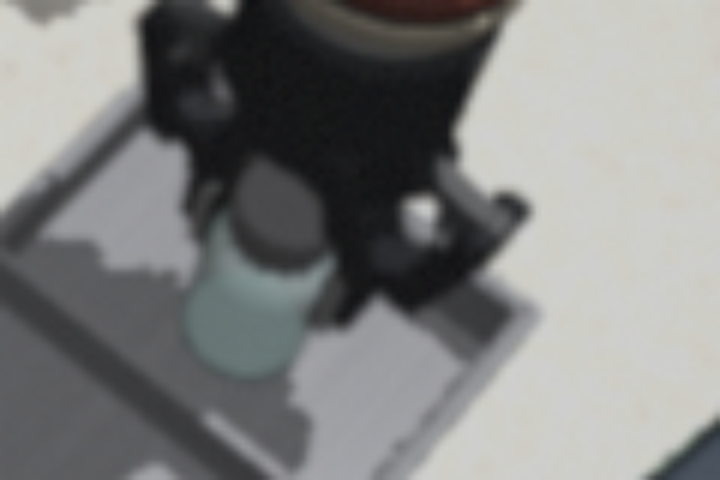

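Contact at 11 N. I open the fingers.

```bash
python3 -m handwheel '[[[0,0,0],0,48],[[0,0,0],0,52],[[0,0,0],0,60],[[0,0,0],0,66],[[0,0,0],0,66]]';python3 st.py; python3 -m handwheel '[[[0,0,20],0,66],[[0,0,40],0,66],[[0,0,60],0,66],[[0,0,60],0,66]]';python3 st.py; python3 - <<'E'
from h import *
p,d=r.grab_frame("scene"); cv2.imwrite("pics/s3.png",cv2.resize(p[180:360,230:450,::-1],None,fx=3,fy=3))
p,d=r.grab_frame("wrist"); cv2.imwrite("pics/w3.png",p[:,:,::-1])
E
```

```text
clock: 6.68
position: [0.6541, 0.0743, 0.0404]
ee_rot: [0.717, -0.042, 0.695, 0.032]
force: [0.6, 0.2, -0.3]
opening: 0.775
t 6.67 p [654.1  74.3  40.4] jaw 0.105 tilt xy [ 0.033 -0.013] F [ 0.6  0.2 -0.3] open 66.2 jawz 0.032
clock: 7.18
position: [0.6492, 0.0742, 0.2221]
ee_rot: [0.714, -0.042, 0.698, 0.032]
force: [1.3, -0.3, 0.5]
opening: 0.768
t 7.17 p [649.2  74.2 222.1] jaw 0.105 tilt xy [ 0.022 -0.013] F [ 1.3 -0.3  0.5] open 65.6 jawz 0.021
```

View pics/s3.png

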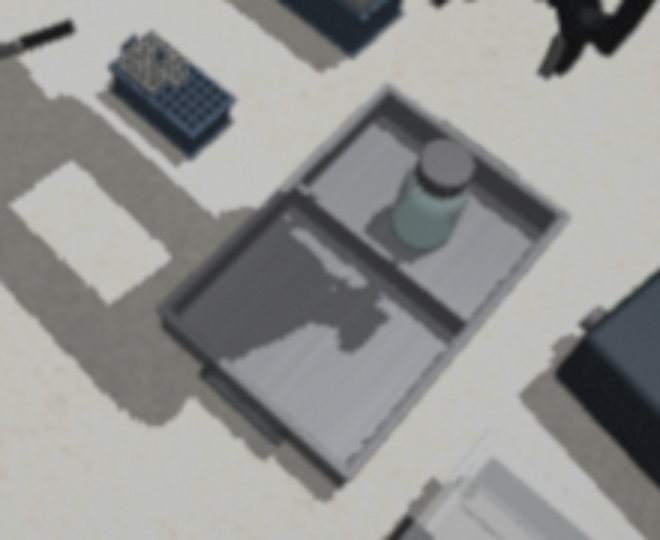

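View pics/w3.png

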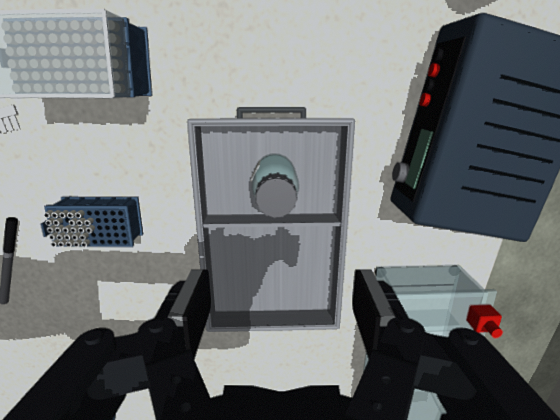

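Bottle stands upright in the smaller bay (wrist px (275,190)). Now the large box.

```bash
python3 -m handwheel '[[[-20,10,0],0.171,85],[[-21,10,0],0.171,85],[[-21,10,0],0.171,85],[[-21,10,0],0.171,85],[[-21,10,0],0.171,85]]';python3 -m handwheel '[[[-21,10,0],0.171,85],[[-21,10,0],0.171,85],[[-20,10,-10],0.171,85],[[-20,12,-10],0.171,85],[[0,0,0],0,85]]'; python3 st.py; python3 - <<'E'
from h import *
p,d=r.grab_frame("wrist"); cv2.imwrite("pics/w4.png",p[:,:,::-1]);W=cloud("wrist",d)
z=W[...,2];m=((z>.084)&(z<.1)&(W[...,0]>.38)&(W[...,0]<.56)&(abs(W[...,1]-.166)<.06)).astype(np.uint8)
n,l,st,ce=cv2.connectedComponentsWithStats(m)
for k in range(1,n):
    if st[k,4]>300: print(st[k],rect(W[l==k]))
E
```

```text
clock: 7.9
position: [0.5507, 0.125, 0.2413]
ee_rot: [0.642, -0.334, 0.603, 0.335]
force: [-0.1, 0.1, -1.0]
opening: 0.995
clock: 8.52
position: [0.4667, 0.1689, 0.2284]
ee_rot: [0.489, -0.524, 0.447, 0.535]
force: [-0.4, 0.6, 0.5]
opening: 0.999
t 8.53 p [466.7 168.9 228.4] jaw 1.695 tilt xy [0.028 0.056] F [-0.4  0.6  0.5] open 85.3 jawz 0.052
[ 235  118   80  126 9393] [4.62064e+02 1.69503e+02 1.08488e+02 6.49570e+01 7.50000e-02]
```

View pics/w4.png

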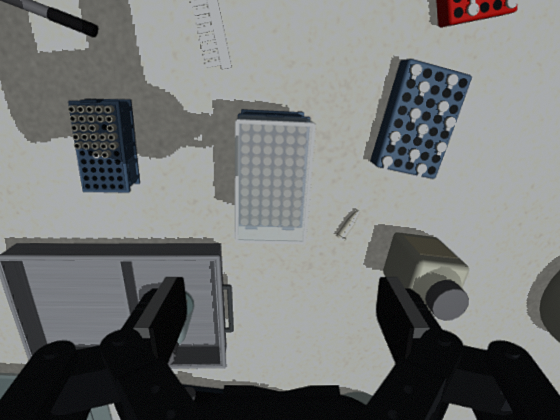

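The large box is at wrist px (275,178), (462,169), yaw 0.075. Tool tilt has built up to 0.06 rad through lag, so I test which motions change it.

```bash
python3 -m handwheel '[[[0,0,50],0,85],[[0,0,0],0,85]]'>/dev/null;python3 st.py; python3 -m handwheel '[[[0,0,-12],0,85],[[0,0,-12],0,85],[[0,0,-12],0,85],[[0,0,-12],0,85],[[0,0,0],0,85]]'>/dev/null;python3 st.py; python3 -m handwheel '[[[0,50,0],0,85],[[0,0,0],0,85]]'>/dev/null;python3 st.py;python3 -m handwheel '[[[0,-12,0],0,85],[[0,-12,0],0,85],[[0,-12,0],0,85],[[0,-12,0],0,85],[[0,0,0],0,85]]'>/dev/null;python3 st.py;
```

```text
t 8.82 p [469.7 167.8 282.7] jaw 1.686 tilt xy [0.034 0.055] F [ 1.4  0.5 -0.2] open 84.8 jawz 0.051
t 9.45 p [468.8 166.6 228.3] jaw 1.68 tilt xy [0.029 0.054] F [ 0.2  0.1 -0.1] open 85.0 jawz 0.051
t 9.7 p [469.2 217.2 228.1] jaw 1.678 tilt xy [0.029 0.054] F [ 0.2 -0.2 -0. ] open 84.9 jawz 0.05
t 10.32 p [469.5 163.1 228.6] jaw 1.676 tilt xy [0.031 0.053] F [-0.4 -0.4 -0.1] open 85.2 jawz 0.049
```

```bash
 python3 -m handwheel '[[[0,-50,0],0,85],[[0,0,0],0,85]]'>/dev/null;python3 st.py;python3 -m handwheel '[[[0,12,0],0,85],[[0,12,0],0,85],[[0,12,0],0,85],[[0,12,0],0,85],[[0,0,0],0,85]]'>/dev/null;python3 st.py;python3 -m handwheel '[[[0,0,0],-0.17,85],[[0,0,0],0,85]]'>/dev/null;python3 st.py;python3 -m handwheel '[[[0,0,0],0.17,85],[[0,0,0],0,85]]'>/dev/null;python3 st.py;
```

```text
t 10.57 p [469.8 111.8 228.9] jaw 1.676 tilt xy [0.032 0.053] F [ 0.2 -0.1 -0.1] open 84.9 jawz 0.049
t 11.2 p [469.2 166.5 228.9] jaw 1.679 tilt xy [0.031 0.055] F [-0.8  0.6  0.2] open 85.2 jawz 0.051
t 11.45 p [469.  167.1 228.7] jaw 1.508 tilt xy [0.04  0.048] F [ 0.5  0.4 -0.3] open 84.9 jawz 0.051
t 11.7 p [469.  167.  228.7] jaw 1.687 tilt xy [0.031 0.054] F [ 0.2  0.2 -0.8] open 84.8 jawz 0.05
```

```bash
 cat >> st.py <<'E'
    s=r.read_state();q=s["ee_rot"];M=R.from_quat([q[1],q[2],q[3],q[0]]).as_matrix()
    print("   along-jaw %.3f  perp %.3f"%(M[2,2],M[2,1]))
E
python3 st.py; python3 -m handwheel '[[[0,0,0],-0.17,85],[[0,0,0],-0.17,85],[[0,0,0],-0.17,85],[[0,0,0],-0.17,85],[[0,0,0],0,85]]'>/dev/null;python3 st.py;python3 -m handwheel '[[[0,0,0],0.17,85],[[0,0,0],0.17,85],[[0,0,0],0.17,85],[[0,0,0],0.17,85],[[0,0,0],0,85]]'>/dev/null;python3 st.py;
```

```text
File "st.py", line 7
    s=r.read_state();q=s["ee_rot"];M=R.from_quat([q[1],q[2],q[3],q[0]]).as_matrix()
IndentationError: unexpected indent
  File "st.py", line 7
    s=r.read_state();q=s["ee_rot"];M=R.from_quat([q[1],q[2],q[3],q[0]]).as_matrix()
IndentationError: unexpected indent
  File "st.py", line 7
    s=r.read_state();q=s["ee_rot"];M=R.from_quat([q[1],q[2],q[3],q[0]]).as_matrix()
IndentationError: unexpected indent
```

```bash
 cat > st.py <<'E'
from h import *
from scipy.spatial.transform import Rotation as R
s=r.read_state();q=s["ee_rot"];M=R.from_quat([q[1],q[2],q[3],q[0]]).as_matrix()
print("t",round(s["clock"],2),"p",np.round(s["position"]*1000,1),"jaw",round(np.arctan2(M[1,2],M[0,2]),3),"tilt xy",np.round(M[:2,0],3),"F",np.round(s["force"],1),"open",round(s["opening"]*85.4,1),"along-jaw %.3f perp %.3f"%(M[2,2],M[2,1]))
E
python3 st.py; python3 -m handwheel '[[[0,-20,0],-0.17,85],[[0,-20,0],-0.17,85],[[0,-20,0],-0.17,85],[[0,-20,0],-0.17,85],[[0,0,0],0,85]]'>/dev/null;python3 st.py;python3 -m handwheel '[[[0,20,0],0.17,85],[[0,20,0],0.17,85],[[0,20,0],0.17,85],[[0,20,0],0.17,85],[[0,0,0],0,85]]'>/dev/null;python3 st.py;
```

```text
t 12.95 p [469.4 165.5 228.7] jaw 1.693 tilt xy [0.031 0.055] F [0.  0.  0.4] open 85.1 along-jaw 0.050 perp -0.037
t 13.57 p [469.3  83.4 228.7] jaw 0.982 tilt xy [0.06  0.022] F [ 0.6 -0.6 -0.4] open 84.9 along-jaw 0.051 perp -0.038
t 14.2 p [469.  168.3 228.9] jaw 1.693 tilt xy [0.032 0.058] F [ 0.2 -0.4  0.8] open 85.3 along-jaw 0.053 perp -0.038
```

```bash
python3 -m handwheel '[[[50,0,0],0,85],[[50,0,0],0,85],[[0,0,0],0,85]]'>/dev/null;python3 st.py;python3 -m handwheel '[[[-50,0,0],0,85],[[-50,0,0],0,85],[[0,0,0],0,85]]'>/dev/null;python3 st.py;python3 -m handwheel '[[[0,0,60],0,85],[[0,0,60],0,85],[[0,0,0],0,85]]'>/dev/null;python3 st.py;python3 -m handwheel '[[[0,0,-60],0,85],[[0,0,-60],0,85],[[0,0,0],0,85]]'>/dev/null;python3 st.py;
```

```text
t 14.57 p [569.9 168.3 227.3] jaw 1.688 tilt xy [0.029 0.057] F [-0.4 -0.3 -0.2] open 84.7 along-jaw 0.053 perp -0.036
t 14.95 p [464.8 167.1 224.1] jaw 1.682 tilt xy [0.023 0.056] F [0.2 0.2 0.6] open 84.9 along-jaw 0.053 perp -0.029
t 15.32 p [462.9 166.4 348.1] jaw 1.678 tilt xy [0.025 0.055] F [-0.   0.  -0.7] open 84.9 along-jaw 0.053 perp -0.031
t 15.7 p [463.5 165.9 227.2] jaw 1.675 tilt xy [0.031 0.056] F [-1.3  0.2  0.7] open 85.2 along-jaw 0.053 perp -0.036
```

```bash
python3 -m handwheel '[[[20,0,0],-0.17,85],[[20,0,0],-0.17,85],[[20,0,0],-0.17,85],[[20,0,0],-0.17,85],[[20,0,0],-0.17,85]]'>/dev/null;python3 st.py;python3 -m handwheel '[[[20,0,0],-0.17,85],[[0,0,0],0,85]]'>/dev/null;python3 st.py;python3 -m handwheel '[[[-60,0,0],0,85],[[-60,0,0],0,85],[[0,0,0],0,85]]'>/dev/null;python3 st.py
```

```text
t 16.32 p [571.3 166.3 240.8] jaw 0.795 tilt xy [0.076 0.011] F [-0.   0.1  0.1] open 84.9 along-jaw 0.061 perp -0.047
t 16.57 p [595.2 166.5 246.7] jaw 0.619 tilt xy [ 0.084 -0.002] F [-0.1  0.1  0.2] open 84.9 along-jaw 0.067 perp -0.050
t 16.95 p [471.4 166.3 247.2] jaw 0.628 tilt xy [ 0.081 -0.001] F [0.5 0.5 0.2] open 85.0 along-jaw 0.065 perp -0.048
```

```bash
python3 -m handwheel '[[[20,0,0],0,85],[[20,0,0],0,85],[[20,0,0],0,85],[[20,0,0],0,85],[[20,0,0],0,85]]'>/dev/null;python3 st.py;python3 -m handwheel '[[[-20,0,0],0,85],[[-20,0,0],0,85],[[-20,0,0],0,85],[[-20,0,0],0,85],[[-20,0,0],0,85]]'>/dev/null;python3 st.py;python3 -m handwheel '[[[-20,0,0],0,85],[[-20,0,0],0.17,85],[[-20,0,0],0.17,85],[[-20,0,0],0.17,85],[[0,0,0],0,85]]'>/dev/null;python3 st.py
```

```text
t 17.57 p [577.5 167.  257.4] jaw 0.643 tilt xy [0.095 0.002] F [-0.7  0.  -0.7] open 85.2 along-jaw 0.077 perp -0.055
t 18.2 p [482.1 166.5 264.9] jaw 0.654 tilt xy [0.104 0.004] F [ 1.  -0.5 -0.1] open 85.0 along-jaw 0.086 perp -0.060
t 18.82 p [403.5 167.1 274.1] jaw 1.192 tilt xy [0.1   0.062] F [-0.  -0.2 -0.4] open 85.0 along-jaw 0.095 perp -0.070
```

```bash
python3 -m handwheel '[[[0,0,-12],0,85],[[0,0,-12],0,85],[[0,0,-12],0,85],[[0,0,-12],0,85],[[0,0,-12],0,85]]'>/dev/null;python3 st.py;python3 -m handwheel '[[[0,0,12],0,85],[[0,0,12],0,85],[[0,0,12],0,85],[[0,0,12],0,85],[[0,0,12],0,85]]'>/dev/null;python3 st.py;python3 -m handwheel '[[[0,0,-30],0,85],[[0,0,-30],0,85],[[0,0,0],0,85]]'>/dev/null;python3 st.py;python3 -m handwheel '[[[0,0,30],0,85],[[0,0,30],0,85],[[0,0,0],0,85]]'>/dev/null;python3 st.py
```

```text
t 19.45 p [405.5 167.  211.1] jaw 1.188 tilt xy [0.102 0.061] F [ 0.7  1.  -0.1] open 84.8 along-jaw 0.095 perp -0.071
t 20.07 p [405.5 167.  275.4] jaw 1.187 tilt xy [0.103 0.061] F [0.2 0.4 0.7] open 85.1 along-jaw 0.096 perp -0.072
t 20.45 p [407.6 167.5 219.2] jaw 1.188 tilt xy [0.11  0.063] F [-0.3 -0.1  0.7] open 85.0 along-jaw 0.099 perp -0.078
t 20.82 p [408.5 167.6 285.2] jaw 1.188 tilt xy [0.113 0.063] F [0.4 0.6 0.2] open 85.2 along-jaw 0.101 perp -0.081
```

```bash
python3 -m handwheel '[[[62,0,0],0,85],[[62,0,0],0,85],[[62,0,0],0,85],[[62,0,0],0,85],[[0,0,0],0,85]]'>/dev/null;python3 st.py;python3 -m handwheel '[[[-62,0,0],0,85],[[-62,0,0],0,85],[[-62,0,0],0,85],[[-62,0,0],0,85],[[0,0,0],0,85]]'>/dev/null;python3 st.py;
```

```text
t 21.45 p [658.7 167.4 282.1] jaw 1.189 tilt xy [0.111 0.064] F [-1.2  0.7 -1. ] open 85.0 along-jaw 0.101 perp -0.079
t 22.07 p [403.7 166.8 275.6] jaw 1.189 tilt xy [0.103 0.064] F [ 1.3  0.3 -0.1] open 84.9 along-jaw 0.098 perp -0.071
```

```bash
python3 -m handwheel '[[[-46,-19,0],0,85],[[-46,-19,0],0,85],[[0,0,0],0,85]]'>/dev/null;python3 st.py;python3 -m handwheel '[[[-37,-15,0],0,85],[[-37,-15,0],0,85],[[0,0,0],0,85]]'>/dev/null;python3 st.py; python3 -c "
from cell import r
import numpy as np
print(np.round(r.read_state()['joints'],3))"
```

```text
t 22.45 p [309.3 128.2 275.8] jaw 1.19 tilt xy [0.106 0.064] F [1.1 0.5 0. ] open 84.9 along-jaw 0.098 perp -0.074
t 22.82 p [251.3 103.8 277.3] jaw 1.189 tilt xy [0.091 0.058] F [0.6 0.1 0.3] open 84.9 along-jaw 0.088 perp -0.062
[ 0.026 -0.911  2.303  0.056  1.657 -1.153]
```

```bash
python3 -m handwheel '[[[-30,-18,0],0,85],[[0,0,0],0,85]]'>/dev/null;python3 st.py; python3 -m handwheel '[[[-30,-18,0],0,85],[[0,0,0],0,85]]'>/dev/null;python3 st.py; python3 -c "
from cell import r
import numpy as np
print(np.round(r.read_state()['joints'],3))"
```

```text
t 23.07 p [247.2  94.1 280.6] jaw 1.189 tilt xy [0.07 0.05] F [-0.7  0.7  0.2] open 84.6 along-jaw 0.073 perp -0.046
t 23.32 p [242.4  83.4 283.6] jaw 1.188 tilt xy [0.05  0.044] F [-0.1 -0.5  0.2] open 85.4 along-jaw 0.059 perp -0.030
[-0.044 -0.91   2.289  0.046  1.715 -1.223]
```

The inner reach limit lets me take the tilt out. I turn the residual tilt into the arm plane and push again.

```bash
python3 -m handwheel '[[[0,0,0],-0.18,85],[[0,0,0],-0.18,85],[[0,0,0],-0.18,85],[[0,0,0],-0.18,85],[[0,0,0],0,85]]'>/dev/null;python3 st.py; python3 -m handwheel '[[[-40,0,0],0,85],[[0,0,0],0,85]]'>/dev/null;python3 st.py; python3 -m handwheel '[[[-40,0,0],0,85],[[0,0,0],0,85]]'>/dev/null;python3 st.py; python3 -c "
from cell import r
import numpy as np
print(np.round(r.read_state()['joints'],3))"
```

```text
t 23.95 p [245.2  85.4 283.9] jaw 0.447 tilt xy [0.071 0.   ] F [ 0.5 -0.1 -0.1] open 84.8 along-jaw 0.064 perp -0.030
t 24.2 p [229.5  97.3 286.6] jaw 0.454 tilt xy [ 0.049 -0.009] F [-0.6  0.1  0. ] open 85.1 along-jaw 0.040 perp -0.030
t 24.45 p [213.5 110.9 289.3] jaw 0.459 tilt xy [ 0.03  -0.021] F [0.6 0.1 0.4] open 84.9 along-jaw 0.018 perp -0.032
[ 0.184 -0.911  2.278 -0.026  1.749 -0.28 ]
```

```bash
python3 -m handwheel '[[[0,0,0],0.18,85],[[0,0,0],0.18,85],[[0,0,0],0.18,85],[[0,0,0],0.18,85],[[0,0,0],0.18,85]]'>/dev/null;python3 -m handwheel '[[[-30,-10,0],0,85],[[0,0,0],0,85]]'>/dev/null;python3 st.py
```

```text
t 25.32 p [212.4 111.5 291.1] jaw 1.39 tilt xy [ 0.017 -0.001] F [0.3 0.8 0.1] open 85.1 along-jaw 0.002 perp -0.017
```

```bash
python3 -m handwheel '[[[-26,-20,0],0,85],[[0,0,0],0,85]]'>/dev/null;python3 st.py;  python3 -m handwheel '[[[60,15,0],0,85],[[60,15,0],0,85],[[60,15,0],0,85],[[50,10,-30],0,85],[[0,0,0],0,85]]'>/dev/null;python3 st.py
```

```text
t 25.57 p [208.2 102.  294.1] jaw 1.388 tilt xy [-0.003 -0.012] F [0.2 0.3 0.5] open 85.1 along-jaw -0.012 perp 0.001
t 26.2 p [445.7 158.2 265.3] jaw 1.383 tilt xy [ 0.011 -0.01 ] F [-0.9  0.5 -0.7] open 85.0 along-jaw -0.008 perp -0.013
```

```bash
python3 -m handwheel '[[[9,5,0],0.13,85],[[9,4,-10],0.13,85],[[0,0,-60],0,85],[[0,0,-35],0,85],[[0,0,0],0,85]]'>/dev/null;python3 st.py
```

```text
t 26.82 p [464.4 167.3 163.5] jaw 1.649 tilt xy [ 0.02  -0.005] F [-0.2 -0.4  0.7] open 84.8 along-jaw -0.007 perp -0.020
```

```bash
python3 -m handwheel '[[[-1,0,-55],0,85],[[0,0,-55],0,85],[[0,0,-6],0,85],[[0,0,0],0,85]]'>/dev/null;python3 st.py;python3 -m handwheel '[[[0,0,0],0,50],[[0,0,0],0,50],[[0,0,0],0,50]]' 50;python3 st.py
```

```text
t 27.32 p [470.9 168.7  57.8] jaw 1.648 tilt xy [ 0.038 -0.002] F [ 0.8 -0.6  0. ] open 84.9 along-jaw -0.005 perp -0.038
clock: 27.7
position: [0.4751, 0.1696, 0.064]
ee_rot: [-0.492, 0.531, -0.469, -0.506]
force: [0.0, -0.5, -2.7]
opening: 0.764
t 27.7 p [475.1 169.6  64. ] jaw 1.648 tilt xy [ 0.047 -0.   ] F [ 0.  -0.5 -2.7] open 65.3 along-jaw -0.004 perp -0.047
```

```bash
python3 -m handwheel '[[[0,0,0],0,85],[[0,0,0],0,85],[[0,0,0],0,85]]'>/dev/null;python3 st.py;python3 -m handwheel '[[[-13,-2,-18],0,85],[[0,0,0],0,85]]'>/dev/null;python3 st.py;python3 -m handwheel '[[[0,0,0],0,85]]'>/dev/null;python3 st.py
```

```text
t 28.07 p [475.6 169.7  64.8] jaw 1.648 tilt xy [0.049 0.   ] F [0.1 0.2 1. ] open 85.0 along-jaw -0.004 perp -0.049
t 28.32 p [462.6 167.7  46.6] jaw 1.648 tilt xy [0.049 0.   ] F [-0.   0.3  0.2] open 85.1 along-jaw -0.004 perp -0.049
t 28.45 p [463.6 167.9  47.4] jaw 1.648 tilt xy [0.05 0.  ] F [-0.7 -0.7  1.1] open 85.1 along-jaw -0.003 perp -0.050
```

```bash
python3 -m handwheel '[[[0,0,0],0,50],[[0,0,0],0,50],[[0,0,0],0,50]]' 50 >/dev/null;python3 st.py;python3 -m handwheel '[[[0,0,10],0,50],[[0,0,0],0,50]]'  >/dev/null;python3 st.py
```

```text
t 28.82 p [464.8 168.   48.4] jaw 1.648 tilt xy [0.052 0.001] F [-0.4  0.5 -3.3] open 65.8 along-jaw -0.003 perp -0.052
t 29.07 p [464.7 168.   58.9] jaw 1.648 tilt xy [0.052 0.001] F [-0.1 -0.2 -1.7] open 65.4 along-jaw -0.003 perp -0.051
```

```bash
python3 -m handwheel '[[[0,0,40],0,50],[[0,0,50],0,50],[[0,0,25],0,50],[[0,0,0],0,50]]' >/dev/null;python3 st.py;python3 -m handwheel '[[[35,-40,0],0.01,50],[[45,-48,0],0.01,50],[[45,-48,0],0.01,50],[[40,-45,0],0,50],[[20,-25,0],0,50]]'  >/dev/null;python3 -m handwheel '[[[0,0,0],0,50]]'>/dev/null; python3 st.py
```

```text
t 29.57 p [462.9 167.6 176.3] jaw 1.648 tilt xy [0.049 0.   ] F [ 0.   0.2 -2.3] open 65.6 along-jaw -0.004 perp -0.049
t 30.32 p [644.4 -41.  164.2] jaw 1.682 tilt xy [0.037 0.005] F [-0.2  1.3 -2.3] open 65.8 along-jaw 0.000 perp -0.038
```

```bash
python3 -m handwheel '[[[20,-8,-10],0,50],[[0,0,-45],0,50],[[0,0,-20],0,50],[[0,0,0],0,50]]' >/dev/null;python3 st.py;python3 - <<'E'
from h import *
p,d=r.grab_frame("scene"); cv2.imwrite("pics/s5.png",cv2.resize(p[180:360,230:450,::-1],None,fx=3,fy=3))
E
```

```text
t 30.82 p [660.5 -46.2  81.7] jaw 1.683 tilt xy [0.029 0.007] F [ 0.  -0.3 -1.5] open 65.5 along-jaw 0.004 perp -0.030
```

View pics/s5.png

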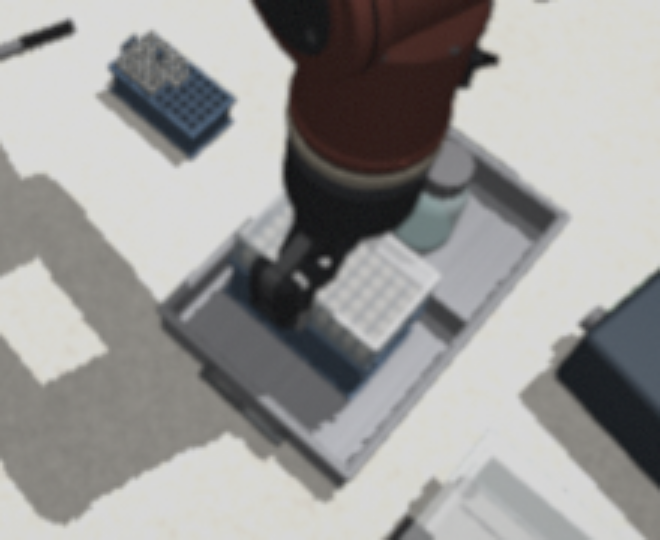

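```bash
python3 -m handwheel '[[[2,-3,-15],0,50],[[0,0,-6],0,50],[[0,0,0],0,50]]' >/dev/null;python3 st.py;python3 -m handwheel '[[[0,0,-4],0,50]]' >/dev/null;python3 st.py;python3 -m handwheel '[[[0,0,-2],0,50]]' >/dev/null;python3 st.py
```

```text
t 31.25 p [665.3 -49.4  64.1] jaw 1.683 tilt xy [0.036 0.006] F [ 0.1  0.7 -2. ] open 65.5 along-jaw 0.002 perp -0.036
t 31.38 p [666.  -49.5  61. ] jaw 1.683 tilt xy [0.038 0.006] F [ 0.4 -0.2 -2. ] open 65.7 along-jaw 0.001 perp -0.038
t 31.5 p [666.1 -49.5  59. ] jaw 1.683 tilt xy [0.038 0.006] F [ 0.6  0.6 -2.8] open 65.5 along-jaw 0.001 perp -0.038
```

```bash
python3 -m handwheel '[[[0,0,-3],0,50]]' >/dev/null;python3 st.py;python3 -m handwheel '[[[0,0,-2],0,50]]' >/dev/null;python3 st.py;python3 -m handwheel '[[[0,0,-2],0,50]]' >/dev/null;python3 st.py
```

```text
t 31.62 p [666.4 -49.6  56.2] jaw 1.683 tilt xy [0.038 0.005] F [-0.6 -0.1 -2. ] open 65.2 along-jaw 0.001 perp -0.039
t 31.75 p [666.3 -49.6  54. ] jaw 1.683 tilt xy [0.038 0.005] F [ 0.3 -0.8 -2. ] open 65.4 along-jaw 0.001 perp -0.039
t 31.88 p [666.4 -49.6  52.9] jaw 1.683 tilt xy [0.038 0.005] F [-5.8  1.1  9.7] open 65.7 along-jaw 0.001 perp -0.039
```

Contact at TCP z 53, as expected. Release and rise.

```bash
python3 -m handwheel '[[[0,0,0],0,72],[[0,0,0],0,78],[[0,0,0],0,78],[[0,0,20],0,78]]'>/dev/null;python3 st.py; python3 -m handwheel '[[[0,0,45],0,78],[[0,0,60],0,78],[[0,0,50],0,78],[[-20,-40,40],0,70],[[0,0,0],0,70]]'>/dev/null;python3 st.py; python3 - <<'E'
from h import *
p,d=r.grab_frame("top"); cv2.imwrite("pics/t6.png",cv2.resize(p[70:270,190:450,::-1],None,fx=3,fy=3)); W=cloud("top",d)
z=W[...,2];m=((z>.088)&(z<.104)&(abs(W[...,0]-.66)<.12)&(W[...,1]<.03)&(W[...,1]>-.13)).astype(np.uint8)
n,l,st,ce=cv2.connectedComponentsWithStats(m)
for k in range(1,n):
    if st[k,4]>300: print(st[k],rect(W[l==k]),np.median(W[l==k][:,2]))
E
```

```text
t 32.38 p [665.8 -49.5  72.6] jaw 1.683 tilt xy [0.037 0.006] F [-0.1 -0.  -0.4] open 78.3 along-jaw 0.002 perp -0.037
t 33.0 p [646.3 -90.  283.7] jaw 1.685 tilt xy [0.047 0.003] F [ 0.8 -0.1 -1. ] open 69.7 along-jaw -0.003 perp -0.047
```

View pics/t6.png

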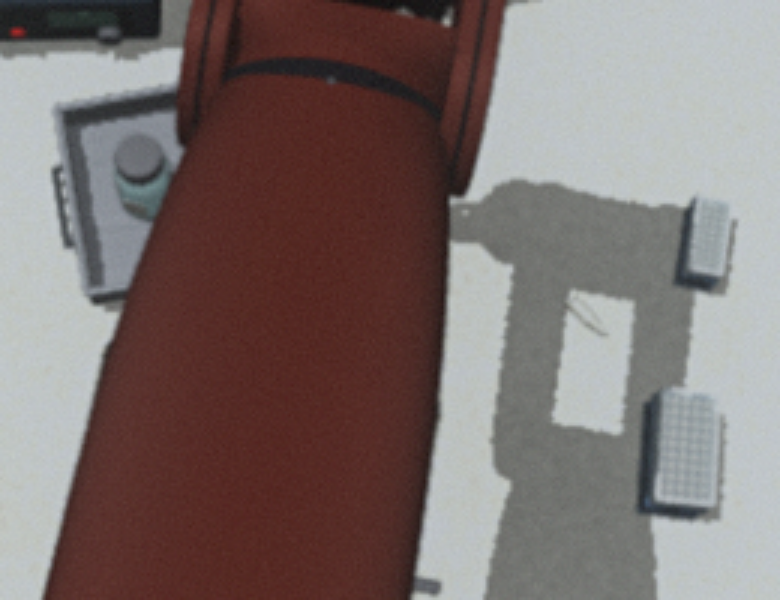

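```bash
python3 -m handwheel '[[[-48,-47,0],-0.06,70],[[-48,-47,0],-0.06,70],[[-48,-47,0],-0.06,70],[[-48,-47,0],-0.06,70],[[-46,-45,-30],-0.06,70]]'>/dev/null;python3 -m handwheel '[[[0,0,-50],0,70],[[0,0,0],0,70]]'>/dev/null;python3 st.py; python3 - <<'E'
from h import *
for nm in("wrist","top"):
  p,d=r.grab_frame(nm); cv2.imwrite(f"pics/{nm}7.png",p[:,:,::-1]); W=cloud(nm,d);z=W[...,2]
  for h,cx,cy in((.062,.404,-.326),(.096,.665,-.049),(.095,.652,.075),(.037,.46,-.001),(.092,.464,.166)):
    m=((abs(z-h)<.006)&(abs(W[...,0]-cx)<.09)&(abs(W[...,1]-cy)<.06)).astype(np.uint8)
    n,l,st,ce=cv2.connectedComponentsWithStats(m)
    for k in range(1,n):
      if st[k,4]>150: print(nm,h,st[k],rect(W[l==k]),np.median(W[l==k][:,2]))
E
```

```text
t 33.92 p [ 419.5 -300.8  197.3] jaw 1.38 tilt xy [ 0.037 -0.   ] F [-0.4  1.1  0.4] open 70.0 along-jaw 0.007 perp -0.037
wrist 0.062 [ 217  124   60  103 5737] [ 4.04036e+02 -3.25741e+02  8.80910e+01  4.67510e+01 -1.91000e-01] 0.06552842283888954
wrist 0.096 [ 528  337   32   78 1691] [ 6.66547e+02 -6.87350e+01  1.07530e+02  3.17940e+01  1.04000e-01] 0.09921938833741155
top 0.096 [ 270   89   36   49 1258] [ 6.68058e+02 -5.00210e+01  1.09879e+02  6.50400e+01  1.15000e-01] 0.09632442633107165
top 0.095 [228 115  17  15 185] [ 6.55473e+02  6.74450e+01  3.46920e+01  3.40950e+01 -3.51000e-01] 0.09511038653837284
top 0.037 [260 188  27  42 686] [ 4.60108e+02 -5.44000e-01  9.13230e+01  4.79510e+01  9.40000e-02] 0.03659771414830028
```

View pics/wrist7.png

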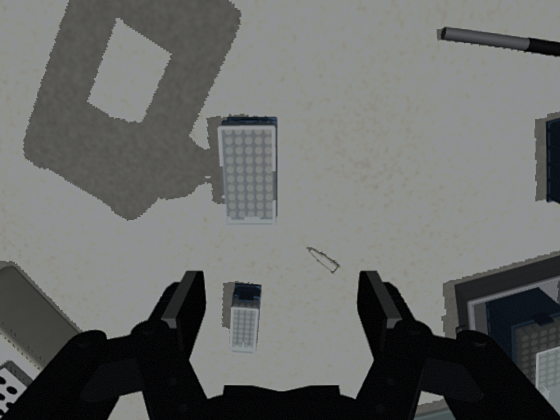

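View pics/top7.png

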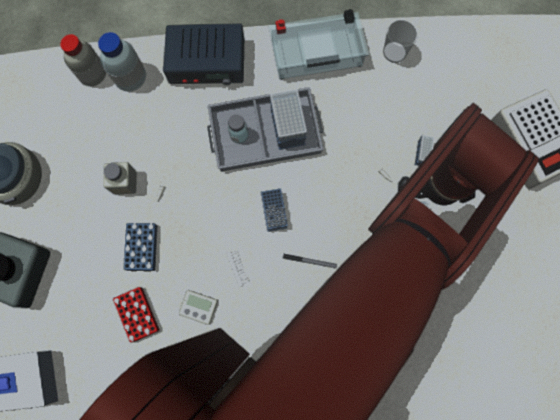

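Top view: the large box sits flat at (668,-50) with yaw about 0.11, bottle upright at (655,67). Medium box is at wrist px (247,172), (404,-326), yaw -0.19.

```bash
python3 -m handwheel '[[[-15,-25,-10],0,70],[[0,0,-50],0,70],[[0,0,-50],0,70],[[0,0,0],0,70]]'>/dev/null;python3 st.py
```

```text
t 34.52 p [ 416.  -331.3  102.1] jaw 1.39 tilt xy [ 0.056 -0.019] F [ 1.1 -0.   0.3] open 69.9 along-jaw -0.009 perp -0.059
```

```bash
python3 -m handwheel '[[[-9,4,0],-0.01,70],[[0,0,0],0,70]]'>/dev/null;python3 st.py;python3 -m handwheel '[[[-2,0,-30],0,70],[[0,0,0],0,70]]'>/dev/null;python3 st.py
```

```text
t 34.77 p [ 409.9 -329.   107.9] jaw 1.381 tilt xy [ 0.061 -0.025] F [ 0.3 -0.3  0.6] open 70.1 along-jaw -0.013 perp -0.065
t 35.02 p [ 410.4 -331.4   82.7] jaw 1.382 tilt xy [ 0.067 -0.032] F [ 0.4 -0.4  0.3] open 70.0 along-jaw -0.019 perp -0.072
```

```bash
python3 -m handwheel '[[[0,0,60],0,70],[[-30,24,50],0,70],[[-40,32,45],0,70],[[-45,36,25],0,70],[[-45,36,0],0,70]]'>/dev/null;python3 st.py;python3 -m handwheel '[[[-45,36,0],0,70],[[-40,30,0],0,70],[[0,0,0],0,70]]'>/dev/null;python3 st.py
```

```text
t 35.65 p [ 256.  -208.4  273.5] jaw 1.383 tilt xy [ 0.078 -0.046] F [-2.   0.2  0.5] open 70.0 along-jaw -0.031 perp -0.085
t 36.02 p [ 195.6 -163.8  279.9] jaw 1.383 tilt xy [ 0.054 -0.027] F [0.2 0.1 1.4] open 69.9 along-jaw -0.016 perp -0.058
```

```bash
python3 -m handwheel '[[[-40,20,0],0,70],[[0,0,0],0,70]]'>/dev/null;python3 st.py;python3 -m handwheel '[[[-40,20,0],0,70],[[0,0,0],0,70]]'>/dev/null;python3 st.py
```

```text
t 36.27 p [ 180.2 -167.9  285.5] jaw 1.384 tilt xy [ 0.036 -0.011] F [-0.   0.  -0.1] open 69.9 along-jaw -0.004 perp -0.037
t 36.52 p [ 163.1 -172.8  290.6] jaw 1.385 tilt xy [0.02  0.006] F [ 0.1 -0.2  0.1] open 70.2 along-jaw 0.010 perp -0.019
```

```bash
python3 -m handwheel '[[[-50,20,0],0,70],[[0,0,0],0,70]]'>/dev/null;python3 st.py;python3 -m handwheel '[[[50,-30,0],0,70],[[60,-40,0],0,70],[[60,-40,-30],0,70],[[58,-40,-30],0,70],[[0,0,0],0,70]]'>/dev/null;python3 st.py
```

```text
t 36.77 p [ 136.8 -181.6  295.6] jaw 1.385 tilt xy [0.003 0.027] F [-0.6 -0.1  0.3] open 69.7 along-jaw 0.027 perp 0.002
t 37.4 p [ 342.9 -309.1  249.6] jaw 1.389 tilt xy [0.018 0.008] F [-0.5  0.3 -1. ] open 70.2 along-jaw 0.011 perp -0.016
```

```bash
python3 -m handwheel '[[[60,-17,0],0,70],[[0,0,-60],0,70],[[0,0,-60],0,70],[[0,0,0],0,70]]'>/dev/null;python3 st.py
```

```text
t 37.9 p [ 408.5 -322.3  133.2] jaw 1.396 tilt xy [0.029 0.   ] F [-0.5  0.3  0. ] open 69.7 along-jaw 0.005 perp -0.028
```

```bash
python3 -m handwheel '[[[-5,-4,-50],-0.014,70],[[0,0,-50],0,70],[[0,0,0],0,70],[[0,0,0],0,70]]'>/dev/null;python3 st.py
```

```text
t 38.4 p [ 412.4 -332.1   47.9] jaw 1.384 tilt xy [ 0.046 -0.018] F [0.7 0.1 1. ] open 70.2 along-jaw -0.009 perp -0.049
```

```bash
python3 -m handwheel '[[[-8,6,-23],0,70],[[0,0,0],0,70],[[0,0,0],0,70]]'>/dev/null;python3 st.py
```

```text
t 38.77 p [ 410.2 -331.7   35.7] jaw 1.384 tilt xy [ 0.058 -0.03 ] F [0.7 0.1 0.3] open 70.2 along-jaw -0.019 perp -0.062
```

```bash
python3 -m handwheel '[[[-5,5,-12],0,70]]'>/dev/null;python3 st.py;python3 -m handwheel '[[[0,0,0],0,70]]'>/dev/null;python3 st.py;python3 -m handwheel '[[[0,0,0],0,70]]'>/dev/null;python3 st.py
```

```text
t 38.9 p [ 407.1 -328.7   26.2] jaw 1.384 tilt xy [ 0.062 -0.034] F [ 0.4 -0.2  0.1] open 70.1 along-jaw -0.022 perp -0.067
t 39.02 p [ 406.2 -327.7   25.4] jaw 1.384 tilt xy [ 0.06  -0.033] F [-0.3  0.7 -0.5] open 70.0 along-jaw -0.021 perp -0.065
t 39.15 p [ 406.4 -327.9   25.6] jaw 1.384 tilt xy [ 0.061 -0.033] F [0.9 0.5 0.1] open 69.9 along-jaw -0.021 perp -0.066
```

```bash
python3 -m handwheel '[[[0,0,0],0,30],[[0,0,0],0,30],[[0,0,0],0,30]]' 50 >/dev/null;python3 st.py;python3 -m handwheel '[[[0,0,30],0,30],[[0,0,50],0,30],[[0,0,50],0,30],[[0,0,50],0,30],[[0,0,0],0,30]]'  >/dev/null;python3 st.py
```

```text
t 39.52 p [ 406.7 -328.2   25.9] jaw 1.384 tilt xy [ 0.061 -0.033] F [-0.6  0.1  0.9] open 47.5 along-jaw -0.021 perp -0.066
t 40.15 p [ 404.  -325.4  208.1] jaw 1.384 tilt xy [ 0.056 -0.028] F [-0.7 -0.2 -1.4] open 47.6 along-jaw -0.017 perp -0.060
```

```bash
python3 -m handwheel '[[[40,42,0],0.06,30],[[56,58,0],0.06,30],[[56,58,0],0.06,30],[[56,58,0],0.06,30],[[40,42,0],0.06,30]]'  >/dev/null;python3 -m handwheel '[[[0,0,0],0,30]]'  >/dev/null;python3 st.py
```

```text
t 40.9 p [615.2 -98.4 198.5] jaw 1.689 tilt xy [ 0.051 -0.007] F [ 0.4 -0.1 -1.1] open 47.6 along-jaw -0.013 perp -0.049
```

```bash
python3 -m handwheel '[[[53,48,0],-0.006,30],[[0,0,-25],0,30],[[0,0,-22],0,30],[[0,0,0],0,30]]'  >/dev/null;python3 st.py
```

```text
t 41.4 p [655.2 -58.2 141.6] jaw 1.682 tilt xy [ 0.037 -0.007] F [-0.3 -0.5 -1.2] open 47.7 along-jaw -0.011 perp -0.036
```

```bash
python3 -m handwheel '[[[13,9,0],0,30],[[0,0,0],0,30]]'  >/dev/null;python3 st.py;python3 -m handwheel '[[[0,0,-8],0,30]]'  >/dev/null;python3 st.py
```

```text
t 41.65 p [668.9 -49.8 142.3] jaw 1.68 tilt xy [ 0.037 -0.007] F [ 0.   0.4 -0.2] open 47.3 along-jaw -0.011 perp -0.036
t 41.77 p [670.2 -50.  135.8] jaw 1.68 tilt xy [ 0.04  -0.008] F [ 0.5  0.  -1.4] open 47.5 along-jaw -0.012 perp -0.039
```

```bash
python3 -m handwheel '[[[-2,0,-6],0,30],[[0,0,0],0,30]]'  >/dev/null;python3 st.py;python3 -m handwheel '[[[0,0,-3],0,30]]'  >/dev/null;python3 st.py;python3 -m handwheel '[[[0,0,-2],0,30]]'  >/dev/null;python3 st.py
```

```text
t 42.02 p [667.5 -50.2 128.9] jaw 1.68 tilt xy [ 0.039 -0.008] F [-0.5  0.3 -1.6] open 47.4 along-jaw -0.012 perp -0.038
t 42.15 p [667.7 -50.3 126.2] jaw 1.68 tilt xy [ 0.04  -0.008] F [-0.2  0.8 -1.1] open 47.1 along-jaw -0.012 perp -0.039
t 42.27 p [667.6 -50.4 124.1] jaw 1.68 tilt xy [ 0.04  -0.008] F [-0.3  0.8 -1.3] open 47.6 along-jaw -0.012 perp -0.039
```

```bash
python3 -m handwheel '[[[0.5,0.5,-2],0,30]]'  >/dev/null;python3 st.py;python3 -m handwheel '[[[0,0.5,-1.5],0,30]]'  >/dev/null;python3 st.py
```

```text
t 42.4 p [668.5 -50.1 122.7] jaw 1.68 tilt xy [ 0.041 -0.008] F [-2.1 -0.6  9. ] open 47.6 along-jaw -0.013 perp -0.040
t 42.52 p [669.4 -50.  122.8] jaw 1.68 tilt xy [ 0.044 -0.009] F [-2.8 -1.3  7. ] open 46.9 along-jaw -0.014 perp -0.042
```

```bash
python3 -m handwheel '[[[0,0,0],0,52],[[0,0,0],0,58],[[0,0,0],0,64],[[0,0,0],0,68]]'>/dev/null;python3 st.py; python3 -m handwheel '[[[0,0,40],0,68],[[0,0,60],0,68],[[0,0,40],0,60],[[-30,-50,20],0,60],[[-30,-60,0],0,60]]'>/dev/null;python3 st.py
```

```text
t 43.02 p [669.8 -49.9 123.1] jaw 1.68 tilt xy [ 0.044 -0.009] F [ 0.2 -0.8 -0.7] open 68.4 along-jaw -0.014 perp -0.043
t 43.65 p [ 609.  -155.9  285.9] jaw 1.687 tilt xy [ 0.042 -0.009] F [ 1.4 -0.7 -0.5] open 60.5 along-jaw -0.014 perp -0.041
```

```bash
python3 -m handwheel '[[[-9,-52,0],-0.1,60],[[-9,-54,0],-0.1,60],[[-9,-54,0],-0.1,60],[[-9,-54,-20],-0.1,60],[[0,0,0],0,60]]'>/dev/null; python3 -m handwheel '[[[0,0,-50],0,60],[[0,0,-30],0,60],[[0,0,0],0,60]]'>/dev/null;python3 st.py; python3 - <<'E'
from h import *
for nm in("wrist","top"):
  p,d=r.grab_frame(nm); cv2.imwrite(f"pics/{nm}8.png",p[:,:,::-1]); W=cloud(nm,d);z=W[...,2]
  for h,cx,cy in((.044,.574,-.371),(.158,.665,-.049),(.095,.652,.075),(.037,.46,-.001)):
    m=((abs(z-h)<.006)&(abs(W[...,0]-cx)<.09)&(abs(W[...,1]-cy)<.06)).astype(np.uint8)
    n,l,st,ce=cv2.connectedComponentsWithStats(m)
    for k in range(1,n):
      if st[k,4]>150: print(nm,h,st[k],rect(W[l==k]),np.median(W[l==k][:,2]))
E
```

```text
t 44.65 p [ 569.7 -379.1  186.9] jaw 1.272 tilt xy [ 0.039 -0.028] F [ 0.4  0.2 -0.3] open 60.1 along-jaw -0.015 perp -0.046
wrist 0.044 [ 276  149   36   74 2477] [ 5.72794e+02 -3.70504e+02  6.51020e+01  3.00170e+01 -2.83000e-01] 0.0460186795537196
top 0.158 [275  81  28  42 819] [ 6.68104e+02 -5.04170e+01  9.14950e+01  4.70090e+01  1.00000e-01] 0.15835073675383612
top 0.095 [228 115  17  15 185] [655.26   67.91   34.451  34.038   1.188] 0.09554266808049247
top 0.037 [260 188  27  42 683] [ 4.60555e+02 -5.16000e-01  9.24570e+01  4.79370e+01  9.30000e-02] 0.03654162799853018
```

View pics/wrist8.png

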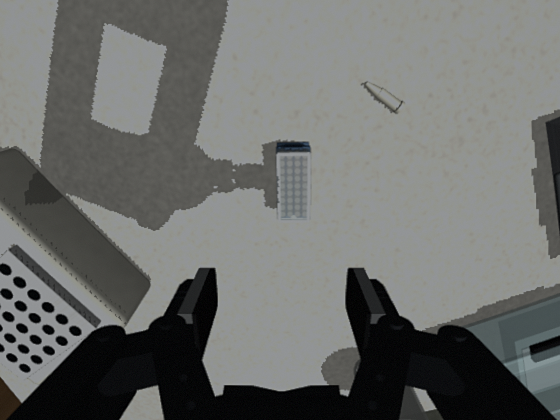

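View pics/top8.png

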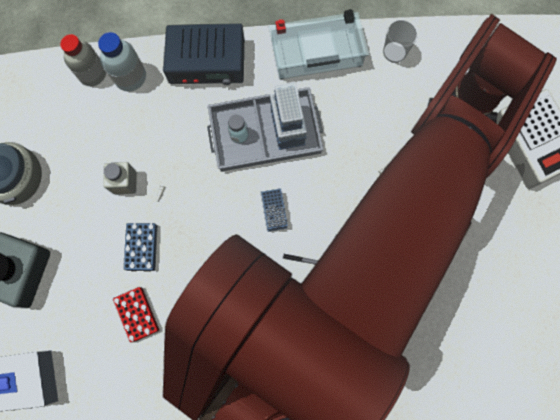

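Medium box is centred on the large one to within 1 mm: (668.1,-50.4) against (668.1,-50.0). Small box is at wrist px (294,185), (573.5,-370.6), yaw -0.29.

```bash
python3 -m handwheel '[[[3,8,-10],0.011,60],[[0,0,-55],0,60],[[0,0,-50],0,60],[[0,0,0],0,60]]'>/dev/null;python3 st.py
```

```text
t 45.25 p [ 579.2 -371.8   81. ] jaw 1.287 tilt xy [ 0.055 -0.039] F [-0.3  0.9  0.1] open 59.8 along-jaw -0.022 perp -0.063
```

```bash
python3 -m handwheel '[[[-5,1,-45],-0.004,60],[[0,0,0],0,60]]'>/dev/null;python3 st.py;python3 -m handwheel '[[[-3,2,-14],0,60],[[0,0,0],0,60]]'>/dev/null;python3 st.py
```

```text
t 45.5 p [ 577.6 -372.2   41.4] jaw 1.284 tilt xy [ 0.06  -0.043] F [-0.8  0.  -0.4] open 60.2 along-jaw -0.024 perp -0.070
t 45.75 p [ 578.5 -372.7   33.7] jaw 1.285 tilt xy [ 0.068 -0.049] F [-0.2 -0.3 -0.7] open 60.2 along-jaw -0.028 perp -0.079
```

```bash
python3 -m handwheel '[[[-4,2,-18],0,60]]'>/dev/null;python3 st.py;python3 -m handwheel '[[[0,0,0],0,60]]'>/dev/null;python3 st.py
```

```text
t 45.88 p [ 577.3 -373.    19.6] jaw 1.284 tilt xy [ 0.074 -0.054] F [ 0.3 -0.  -0.4] open 60.0 along-jaw -0.031 perp -0.087
t 46.0 p [ 575.7 -371.7   17.4] jaw 1.285 tilt xy [ 0.071 -0.052] F [ 0.2 -0.3 -0.4] open 60.1 along-jaw -0.030 perp -0.083
```

```bash
python3 -m handwheel '[[[0,0,-6],0,60]]'>/dev/null;python3 st.py;python3 -m handwheel '[[[0,0,0],0,15],[[0,0,0],0,15],[[0,0,0],0,15],[[0,0,0],0,15]]' 40 >/dev/null;python3 st.py
```

```text
t 46.12 p [ 576.5 -372.5   12.4] jaw 1.284 tilt xy [ 0.073 -0.053] F [ 0.1 -1.   0.8] open 60.0 along-jaw -0.031 perp -0.085
t 46.62 p [ 576.4 -372.3   12. ] jaw 1.284 tilt xy [ 0.073 -0.053] F [ 0.9  0.2 -1.4] open 30.2 along-jaw -0.030 perp -0.084
```

```bash
python3 -m handwheel '[[[0,0,40],0,15],[[0,0,60],0,15],[[0,0,60],0,15],[[0,0,60],0,15],[[0,0,25],0,15]]' >/dev/null;python3 st.py;python3 -m handwheel '[[[15,50,0],0.08,15],[[18,58,0],0.08,15],[[18,58,0],0.08,15],[[18,58,0],0.08,15],[[10,35,0],0.06,15]]' >/dev/null;python3 -m handwheel '[[[0,0,0],0,15]]' >/dev/null;python3 st.py
```

```text
t 47.25 p [ 571.9 -368.8  258.6] jaw 1.284 tilt xy [ 0.064 -0.046] F [-1.1 -0.2 -1. ] open 30.3 along-jaw -0.026 perp -0.075
t 48.0 p [ 652.5 -103.9  263.4] jaw 1.674 tilt xy [ 0.085 -0.021] F [ 0.1 -0.8 -0.9] open 30.4 along-jaw -0.029 perp -0.082
```

```bash
python3 -m handwheel '[[[17,54,0],0.006,15],[[0,0,-35],0,15],[[0,0,-25],0,15],[[0,0,0],0,15]]' >/dev/null;python3 st.py
```

```text
t 48.5 p [669.6 -51.9 202.3] jaw 1.675 tilt xy [ 0.085 -0.023] F [-0.8 -0.3 -0.4] open 30.3 along-jaw -0.032 perp -0.083
```

```bash
python3 -m handwheel '[[[0,1,-15],0.005,15],[[0,0,0],0,15]]' >/dev/null;python3 st.py;python3 -m handwheel '[[[0,0,-6],0,15]]' >/dev/null;python3 st.py
```

```text
t 48.75 p [670.  -52.6 187.9] jaw 1.678 tilt xy [ 0.087 -0.023] F [-0.7  0.1 -0.5] open 30.4 along-jaw -0.033 perp -0.084
t 48.88 p [671.1 -53.2 183.5] jaw 1.678 tilt xy [ 0.09  -0.024] F [-0.3 -0.1 -0.5] open 30.6 along-jaw -0.034 perp -0.087
```

```bash
python3 - <<'E'
from h import *
p,d=r.grab_frame("scene"); cv2.imwrite("pics/s9.png",cv2.resize(p[150:330,250:470,::-1],None,fx=3,fy=3))
E
```

```text
(no output)
```

View pics/s9.png

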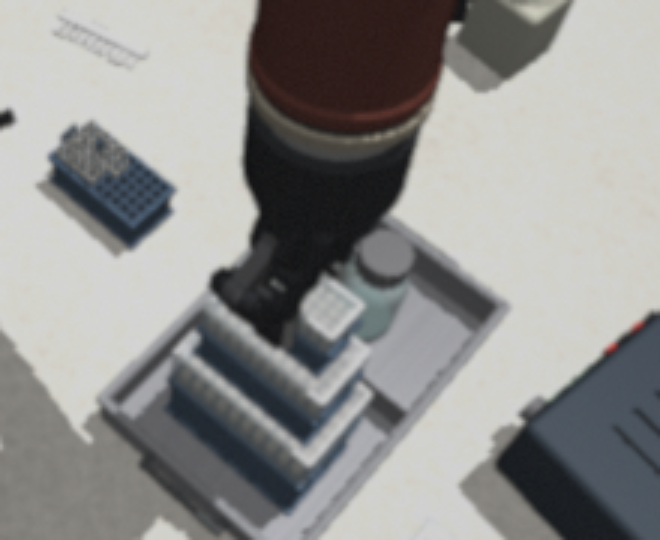

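The small box (crop px (330,310)) hovers squarely over the medium. A small y correction, then lower.

```bash
python3 -m handwheel '[[[-1,3,-4],0.003,15],[[0,0,0],0,15]]' >/dev/null;python3 st.py;python3 -m handwheel '[[[0,0,-3],0,15]]' >/dev/null;python3 st.py;python3 -m handwheel '[[[0,0,-2],0,15]]' >/dev/null;python3 st.py
```

```text
t 49.17 p [669.1 -49.9 177.6] jaw 1.681 tilt xy [ 0.088 -0.023] F [ 0.5 -0.1 -0.4] open 30.6 along-jaw -0.033 perp -0.085
t 49.3 p [669.4 -49.9 175.1] jaw 1.681 tilt xy [ 0.089 -0.024] F [ 0.3  0.3 -0.2] open 30.4 along-jaw -0.033 perp -0.086
t 49.42 p [669.4 -49.8 173. ] jaw 1.681 tilt xy [ 0.089 -0.024] F [ 0.2 -0.   0.2] open 30.0 along-jaw -0.033 perp -0.086
```

```bash
python3 -m handwheel '[[[0,0,-1.5],0,15]]' >/dev/null;python3 st.py;python3 -m handwheel '[[[0,0,-1.5],0,15]]' >/dev/null;python3 st.py
```

```text
t 49.55 p [669.4 -49.7 171.4] jaw 1.681 tilt xy [ 0.089 -0.024] F [ 0.6 -0.4 -0.9] open 30.8 along-jaw -0.033 perp -0.086
t 49.67 p [669.5 -49.8 170. ] jaw 1.681 tilt xy [ 0.089 -0.024] F [-2.8  0.   8.7] open 30.9 along-jaw -0.033 perp -0.086
```

Contact at 170, as predicted. Release and retreat along the tilt.

```bash
python3 -m handwheel '[[[0,0,0],0,34],[[0,0,0],0,40],[[0,0,0],0,48],[[0,0,0],0,54]]'>/dev/null;python3 st.py; python3 -m handwheel '[[[-1,0,20],0,56],[[-3,0,40],0,56],[[-4,0,50],0,56],[[-30,-50,20],0,60],[[-30,-60,0],0,60]]'>/dev/null;python3 -m handwheel '[[[-40,-60,0],0,60],[[-40,-60,0],0,60],[[-40,-60,0],0,60],[[0,0,0],0,60]]'>/dev/null;python3 st.py
python3 - <<'E'
from h import *
p,d=r.grab_frame("scene"); cv2.imwrite("pics/s10.png",cv2.resize(p[150:330,250:470,::-1],None,fx=3,fy=3))
nm="top"
p,d=r.grab_frame(nm); cv2.imwrite(f"pics/{nm}10.png",p[:,:,::-1]); W=cloud(nm,d);z=W[...,2]
for h,cx,cy in((.202,.665,-.049),(.158,.665,-.049),(.096,.665,-.049),(.095,.652,.075),(.037,.46,-.001),(.106,.5607,.353),(.028,.4,.315)):
    m=((abs(z-h)<.006)&(abs(W[...,0]-cx)<.09)&(abs(W[...,1]-cy)<.06)).astype(np.uint8)
    n,l,st,ce=cv2.connectedComponentsWithStats(m)
    for k in range(1,n):
      if st[k,4]>100: print(nm,h,st[k],rect(W[l==k]),np.median(W[l==k][:,2]))
E
```

```text
t 50.17 p [669.8 -49.9 170.4] jaw 1.681 tilt xy [ 0.09  -0.024] F [-0.8 -0.8  0.7] open 54.0 along-jaw -0.034 perp -0.087
t 51.3 p [ 495.8 -317.5  318.9] jaw 1.684 tilt xy [ 0.104 -0.034] F [-1.3 -0.  -0.4] open 60.0 along-jaw -0.046 perp -0.100
top 0.202 [280  78  18  32 428] [ 6.67462e+02 -5.04650e+01  6.85820e+01  3.02100e+01  8.40000e-02] 0.20220321220169435
top 0.158 [275  81  28  42 328] [ 6.68681e+02 -5.06800e+01  9.04380e+01  4.71390e+01  8.50000e-02] 0.15813046292226954
top 0.096 [270  93  36  45 374] [ 6.66302e+02 -5.09470e+01  1.11266e+02  6.50190e+01  8.80000e-02] 0.09632874684458062
top 0.095 [228 115  17  15 183] [655.999  68.128  34.816  32.953   1.064] 0.09533362696896376
top 0.037 [260 188  27  42 685] [ 4.59991e+02 -5.74000e-01  9.24240e+01  4.78940e+01  9.00000e-02] 0.03693118815413777
top 0.106 [103 163  17  17 225] [ 5.60642e+02  3.52702e+02  3.72740e+01  3.61100e+01 -4.69000e-01] 0.106178730324465
top 0.028 [ 123  223   33   47 1344] [ 4.00054e+02  3.15345e+02  1.08849e+02  7.17230e+01 -9.40000e-02] 0.026812263844994903
```

View pics/s10.png

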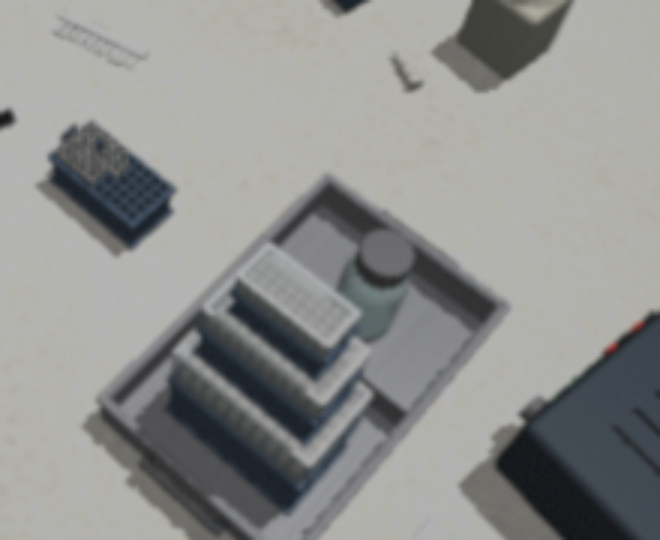

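View pics/top10.png

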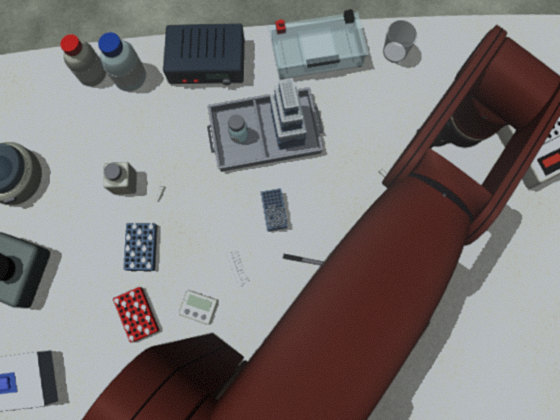

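All three boxes are stacked square and centred (crop px (300,350)), the bottle is upright, the look-alikes have not moved and the arm is clear. I hand in.

```bash
python3 -c "
from cell import r
print(r.finish_job())"
```

```text
the job is handed in; nothing more can be done
None
```

I stood the glass bottle in the smaller bay, stacked the large, medium and small boxes in the larger bay, moved the arm clear and handed the job in at about 51 s. No verdict was reported.

**Stack:** the last top-camera measurement gave these box centres, in mm:

| Box | x | y | Top height | Yaw (rad) |
|---|---|---|---|---|
| Large | about 667 | -50.5 | 96 | about 0.09 |
| Medium | 668.7 | -50.7 | 158 | 0.085 |
| Small | 667.5 | -50.5 | 202 | 0.084 |

- **Alignment:** each box is within about 2 mm of the one below, and the heights match boxes lying flat. The large box's figure in this last view came from its partly covered top. Seen uncovered earlier, it was (668,-50) with yaw about 0.11.
- **Bottle:** its cap top is at 95 mm, at (656,68). It looks upright in the views, and the force when it touched down was about 11 N.
- **Look-alikes:** the open tip box, plastic bottle and rack are within about 1 mm of where they started.

**Checks that disagreed:**
- The cameras and the arm differed by 2–3 mm on some positions, well inside the tolerances.
- Tool tilt built up to about 0.1 rad from motion lag. I removed it twice at the inner reach limit, and it did not affect the placements.

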